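Clamp a jar in the cap torque tester

TASK

Stand the amber jar with the white cap upright between the two black pegs and the eccentric clamp of the cap torque tester and, with the clamp still open, slide it gently home against both pegs. Then turn the red wing knob clockwise until the white cam bears firmly on the jar and holds it against both pegs, hand-tight only so the glass is not overloaded, and let go. Do not disturb the other things on the bench.

Things in the scene. Friction and masses are not known exactly. Their poses are not given: they have to be found in the camera images.
- jar_amber_mid (a point): The loose jar to be clamped: straight-sided, 56 mm diameter from bottom to top, 72 mm tall, about 0.22 kg; amber glass to 52 mm, white screw cap above. This point is its centre, 36 mm above its underside; z is its axis.
- tester: Cap torque tester, fixed: grey housing 300 x 240 mm, 56 mm high, control panel on its -x side, round aluminium platen 208 mm across on top. Origin at the centre of its underside; x and y along its sides, z up.
- platen_mid (a point): Centre of the platen's top face, 75 mm above the bench, at (40, 0, 75) mm on the tester; axes as the tester's. A jar touching both pegs has its axis over this point, give or take the pegs' setting along y.
- knob_grip (a point): Point in the clamp knob's red wing, 6 mm under its top, on the knob's upright axis, 100 mm above the platen at x = +18, y = -46.5 mm of platen_mid. The wing is a bar 46 mm long, 12 mm wide and 22 mm high (84 to 106 mm above the platen) on a 15 mm spindle; this point's x axis runs along the wing and turns with it. Fingers around the wing pass over the jar: keep their tips above its top (72 mm).
- cam (a joint): Angle of knob and cam, rad; grows as the knob turns clockwise seen from above; stops at -0.3 and 2.8; starts open, 0 to 0.5; meets a seated jar at about 1.1 to 1.8. Turning it free takes about 0.1 N m, against a jar 0.02 to 0.03 more per N of clamping force; 0.35 to 0.5 N m in all is right. It keeps its angle when let go.
- jar_blue: Blue glass jar with black cap, same size as the amber one; origin at the centre of its underside. Leave alone.
- jar_clear: Clear glass jar with black cap, same size as the amber one; origin at the centre of its underside. Leave alone.
- stopper: Black rubber stopper, 40 mm across, 32 mm high; origin under its centre. Leave alone.
- vial: Small blue glass vial, 30 mm across, 60 mm high; origin under its centre. Leave alone.
- beaker: Glass beaker, 66 mm across, 85 mm high; origin under its centre. Leave alone.
- dropper: Brown dropper bottle with black bulb, 32 mm across, 72 mm high; origin under its centre. Leave alone.
- spare_cap: White spare cap lying on the bench, 56 mm across, 18 mm high; origin under its centre. Leave alone.
- peg_line (a point): Nominal mid-point between the feet of the two pegs: y = +19.5 mm of platen_mid. Pegs: upright black rubber, 12 mm diameter, domed tops 38 mm above the platen, at x = -27.9 and +27.9 mm from here. Their steel bar is set by hand in slots: the pegs stand up to 3 mm off along y, either way, differently each time and not reported. The rubber gives about 0.06 mm per N.
- cam_pivot (a point): Foot of the knob's axis on the platen. The cam is a white disc 48 mm in diameter, 12 to 34 mm above the platen, centred 10 mm off this axis: at cam angle 0 the offset points straight away from platen_mid (tester's yaw - 1.20 rad) and the wing lies across that line (tester's yaw + 0.37); both turn clockwise with the angle. Right clamping force on the jar: 8 to 20 N; above 25 N at the cam or a peg the glass is overloaded.

How it is judged:
By the outcome, as a careful person would: the job done as asked, in the order asked, and still so for the second after the job is handed in, with the robot touching nothing.
It also fails if it takes over 72 s, if anything falls off the work surface, if the arm or the gripper's body presses on something with over 40 N, if the wrist force passes 120 N, or if a joint passes its speed limit or range.

ROBOT

A 6-joint arm with a two-finger parallel gripper is mounted at the origin on the work surface. World frame = base frame: x ahead of the robot, y to its left, z up, the work surface at z = 0. Lengths are in m, angles in rad, forces in N, time in s.
With the tool pointing down it reaches from about 0.325 to 1 m from the base axis. Payload 5.1 kg.
Tool frame: the origin (TCP) lies midway between the tips of the shut fingers; the grasp point (between the pads) lies 19 mm behind it; x points along the fingers, y is the direction in which the jaws open and shut, and the axes are right-handed (so a half turn about x gives the same grasp; the last joint's range is limited). The gripper opens to 85 mm and grips with 20 to 120 N. Pads are 22 mm wide; open, the fingers measure 114 mm over their backs; the gripper's body (76 mm by 85 mm) begins 54 mm behind the grasp point. The pads swing forward as they close: fully open they stand 13 mm farther back than shut.
Start: joints at [1.237, 0.124, 1.65, -0, 1.367, -0.083], TCP at [0.161, 0.63, 0.231] pointing down, gripper open.
Joint ranges: [-2.61, 2.61], [-1.02, 2.33], [0.03, 2.71], [-1.35, 4.49], [0.32, 2.68], [-2.91, 2.91]. Speed limits (rad/s): [2.57, 2.57, 3.14, 3.14, 3.14, 3.14].

INTERFACE

Orientations are given as a rotation vector (axis times angle).
In Python, from workcell import * gives the robot as it stands.
- The arm moves only by the tool drive_tool, never from a script. Its arguments are lists of equal length, an entry for each row: "linear": the shift along the world's x, y, z in m, a list of three; "rotation": the turn, a rotation vector about the world's x, y, z in rad, a list of three; "hand": the finger opening in m, from 0 to 0.0854. A call has exactly 8 rows; each row shifts and turns the commanded pose from where the row before left it; what a row does not reach is not made up. A row lasts 1/12 s, in which the tool goes at most 41.7 mm and 7.16 degrees, less where a joint would pass 70% of its speed; a pose out of reach is approached as far as the arm can. A call with a gripper value outside its range is refused whole. The fingers move at their own pace and stop on an object; the grip force is fixed at half the most. Time passes only in rows, so rows that do not move let the fingers close, or fill a call up. It gives the time, the measured TCP pose, the force and the opening at its end, in the units of the state.
- sense(): the state, without advancing time (a new reading comes with each control period).
- grab_frame(name): name is "side" or "top"; returns a dict with "pixels" (400x640x3 uint8, red, green, blue), "depth" (400x640 float32, m along the optical axis (not along the pixel's ray), 0 where there is no reading), "K" (3x3 intrinsics, pixels), "k1" (the pictures are not rectified: a ray, as slopes to the right and down, at radius r is drawn at 1 + k1 r^2 times it, then the intrinsics apply), "cam_to_world" (4x4, takes a point from camera to world coordinates). Camera axes: x right, y down, z forward; pixel columns grow to the right and rows downward; lengths in m; the calibration is good to about 2 mm. A picture is of the moment at which its call begins.
- hand_in(): hands the job in, once; it reports no verdict.
Trained networks look in a picture, given as the dict that the camera call returned (one of the last four; its "shot" number tells which), for a name from the list of things; names that differ only in an ending like _2 or _b are one class to them, and where a whole thing is asked for, a point or a joint stands for the part that bears it (a point fixed in the world has none). Each returns a list of dicts, best first, with "confidence" (0 to 1); they miss things now and then, are a little off and sometimes report something else, mostly with a low value. They report only what shows in the picture. A call takes as long as a camera call.
- trace(name, picture): "mask" (400x640 bool, what is visible of it) and "bbox" ([left, top, right, bottom] in pixels, round what is visible of it).
The state is a dict: "t": time; "joints": joint angles; "joint_velocities": joint speeds; "tau": joint torques, N m; "position": TCP position; "tool_rot": TCP orientation; "ft_force": force on the tool from outside, world axes, zero at the start; "torque": the same for the moment, N m; "grip_width": finger opening in m.
Only numpy, scipy, OpenCV 4.12 (cv2) and the standard library are available. Lean on these libraries where they do the work, as an engineer would, in place of code of your own. Each camera call takes 0.05 s, during which the arm holds its last target.

## Working session

There is one attempt and no reset: what is moved stays moved. The work goes in short steps, Python scripts to look and compute and a tool call to move; the robot and the scene stay as the last step left them, time stands still between calls to the robot, and variables do not carry over. Pictures are saved under pics/ and viewed, and the job is handed in when it is done.

Besides the shell and the picture viewer there is one more tool, called after "Request:" as name(argument=value, ...) on one line, values as JSON. drive_tool: Moves the arm, as the interface text tells. Its arguments: {"type":"object","properties":{"linear":{"type":"array","items":{"type":"array","items":{"type":"number"}}},"rotation":{"type":"array","items":{"type":"array","items":{"type":"number"}}},"hand":{"type":"array","items":{"type":"number"}}},"required":["linear","rotation","hand"]}

```bash
ls; mkdir -p pics
cat > h.py <<'E'
from workcell import *
import numpy as np, cv2
def pix2ray(f,uv):
    K=f["K"];k1=f["k1"]
    p=np.array([(uv[0]-K[0,2])/K[0,0],(uv[1]-K[1,2])/K[1,1]]);q=p.copy()
    for _ in range(20): q=p/(1+k1*(q@q))
    return q
def rays(f,u,v):
    K=f["K"];k1=f["k1"]
    px=(u-K[0,2])/K[0,0];py=(v-K[1,2])/K[1,1];x,y=px.copy(),py.copy()
    for _ in range(20):
        s=1+k1*(x*x+y*y);x=px/s;y=py/s
    return x,y
def cloud(f,mask):
    v,u=np.nonzero(mask&(f["depth"]>0));d=f["depth"][v,u]
    x,y=rays(f,u.astype(float),v.astype(float))
    P=np.stack([x*d,y*d,d,np.ones_like(d)]);return (f["cam_to_world"]@P)[:3].T
def planepix(f,uv,z):
    x,y=pix2ray(f,uv);T=f["cam_to_world"];d=T[:3,:3]@np.array([x,y,1]);o=T[:3,3]
    return o+d*(z-o[2])/d[2]
def proj(f,P):
    T=np.linalg.inv(f["cam_to_world"]);c=T[:3,:3]@np.asarray(P)+T[:3,3];x,y=c[0]/c[2],c[1]/c[2]
    s=1+f["k1"]*(x*x+y*y);K=f["K"];return K[0,0]*x*s+K[0,2],K[1,1]*y*s+K[1,2]
def save(f,n): cv2.imwrite("pics/"+n,cv2.cvtColor(f["pixels"],cv2.COLOR_RGB2BGR))
E
python3 - <<'E'
from h import *
np.set_printoptions(precision=4,suppress=True)
print(sense())
for c in ["side","top"]:
    f=grab_frame(c);save(f,c+"0.png");print(c,f["cam_to_world"],f["K"],f["k1"],f["shot"])
    for n in ["jar_amber_mid","tester","knob_grip","jar_blue","jar_clear","stopper","vial","beaker","dropper","spare_cap","cam","peg_line","platen_mid"]:
        try:
            for r in trace(n,f)[:2]:
                P=cloud(f,r["mask"]);print(n,round(r["confidence"],2),r["bbox"],np.median(P,0) if len(P) else None,P.min(0) if len(P) else'',P.max(0) if len(P) else '')
        except Exception as e: print(n,e)
E
```

```text
pics
{'t': 0.0, 'joints': array([ 1.2374,  0.1245,  1.6517, -0.    ,  1.3675, -0.0826]), 'joint_velocities': array([-0.0004, -0.0006,  0.0006,  0.0029,  0.0025,  0.0008]), 'tau': array([ -0.0012, -42.3628, -36.5445,  -0.0002,   0.0072,  -0.    ]), 'position': array([0.1612, 0.6291, 0.23  ]), 'tool_rot': array([ 0.1953,  1.5622, -0.1985]), 'ft_force': array([ 1.2846,  0.2941, -0.2345]), 'torque': array([ 0.0298, -0.0186, -0.0019]), 'grip_width': 0.08544943046569298}
side [[-0.9989 -0.0162  0.0431  0.4995]
 [-0.0452  0.5225 -0.8514  1.1506]
 [-0.0087 -0.8525 -0.5227  0.7985]
 [ 0.      0.      0.      1.    ]] [[392.6171   0.     315.8057]
 [  0.     392.6171 202.5166]
 [  0.       0.       1.    ]] -0.00027999670395800503 1
jar_amber_mid 0.79 [294.5, 180.1, 312.8, 201.2] [ 0.6144 -0.1759  0.0458] [ 0.5896 -0.3464 -0.0023] [0.6453 0.0329 0.1633]
tester 0.6 [252.4, 183.4, 354.9, 264.0] [0.5855 0.1496 0.0598] [ 0.424  -0.2435 -0.0037] [0.7562 0.2324 0.183 ]
knob_grip 0.74 [282.3, 182.7, 298.6, 210.4] [0.638  0.0363 0.125 ] [ 0.6166 -0.1775  0.0021] [0.6768 0.0492 0.183 ]
knob_grip 0.52 [
[... 3042 characters left out ...]
843]
dropper 0.54 [159.5, 209.0, 173.1, 218.2] [0.5183 0.4917 0.0477] [0.505  0.4819 0.0102] [0.5316 0.5051 0.0736]
spare_cap 0.57 [376.7, 118.3, 398.1, 135.0] [ 0.7774 -0.1604  0.0174] [ 0.7503 -0.1922 -0.004 ] [ 0.8114 -0.1333  0.0238]
cam 0.57 [318.1, 153.7, 335.4, 178.8] [0.6356 0.0227 0.1104] [ 0.6153 -0.0038  0.0762] [0.6761 0.0424 0.1843]
peg_line 0.98 [255.4, 130.7, 351.2, 244.6] [0.5772 0.0805 0.0618] [ 0.4247 -0.0575 -0.0061] [0.7659 0.2349 0.1843]
peg_line 0.16 [378.2, 117.0, 395.5, 134.3] [ 0.7771 -0.1607  0.0177] [ 0.7515 -0.1859  0.0085] [ 0.8055 -0.1357  0.0233]
platen_mid 0.55 [254.9, 130.2, 351.0, 243.7] [0.578  0.0797 0.062 ] [ 0.4247 -0.0529 -0.0054] [0.7595 0.2278 0.1843]
```

Run:
```python
import cv2
a=cv2.imread("pics/side0.png");b=cv2.imread("pics/top0.png")
cv2.imwrite("pics/side0c.png",cv2.resize(a[150:350,230:390],None,fx=4,fy=3)[:600])
c=b[100:260,150:470];cv2.imwrite("pics/top0c.png",cv2.resize(c,None,fx=2.5,fy=2.5,interpolation=2))
cv2.imwrite("pics/top0k.png",cv2.resize(b[125:250,245:365],None,fx=4.8,fy=4.8,interpolation=2))
```

```text
(no output)
```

View pics/top0c.png

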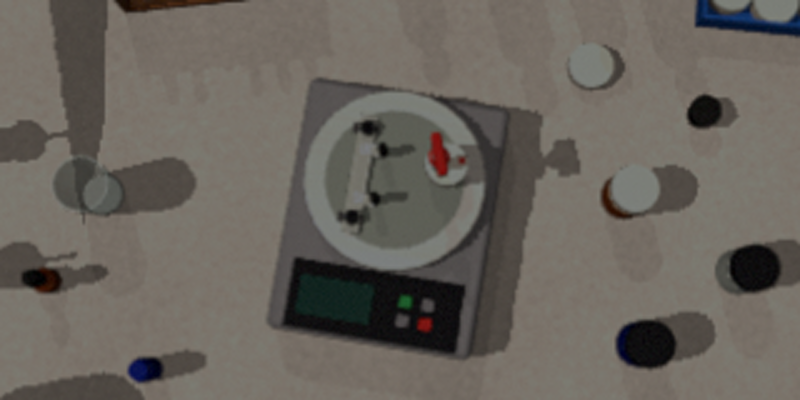

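View pics/top0k.png

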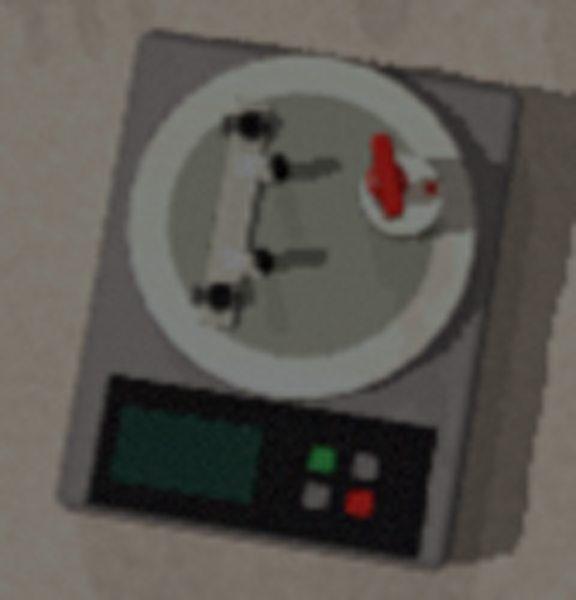

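View pics/side0c.png

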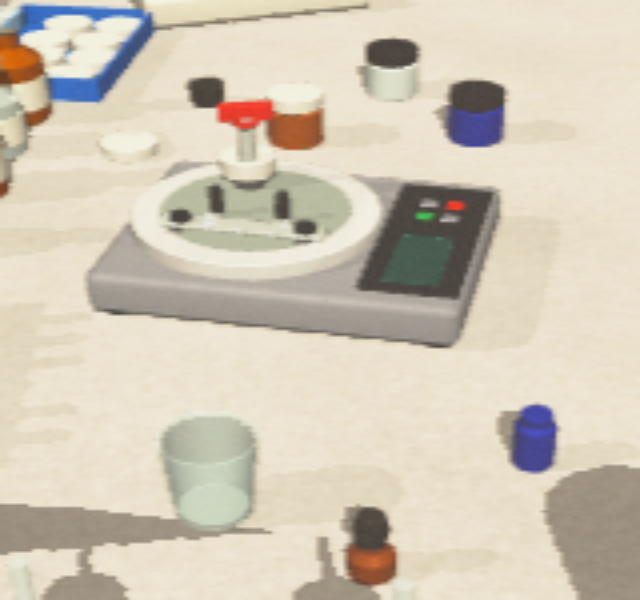

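```bash
cat > m.py <<'E'
from h import *
from scipy.optimize import least_squares
np.set_printoptions(precision=4,suppress=True)
def circ(P):
    r=least_squares(lambda p:np.hypot(P[:,0]-p[0],P[:,1]-p[1])-p[2],[*P.mean(0)[:2],.03],loss='soft_l1',f_scale=.002);return r.x
def edge(P):
    h=cv2.convexHull(P[:,:2].astype(np.float32))[:,0];return h
if __name__=="__main__":
  for c in ["side","top"]:
    f=grab_frame(c);print(c)
    r=trace("jar_amber_mid",f)[0];m=cv2.dilate(r["mask"].astype(np.uint8),np.ones((3,3)))>0
    hsv=cv2.cvtColor(f["pixels"],cv2.COLOR_RGB2HSV)
    P=cloud(f,m);T=P[(P[:,2]>.055)&(P[:,0]>.56)&(P[:,0]<.66)&(P[:,1]<-.15)&(P[:,1]>-.24)]
    print("capside n",len(T),"topz",np.percentile(T[:,2],[50,75,90]))
    Q=T[T[:,2]>.066];print(" cap top center minAreaRect",cv2.minAreaRect(Q[:,:2].astype(np.float32)), "bbox mid",(Q.min(0)+Q.max(0))/2, "circ",cv2.minEnclosingCircle(Q[:,:2].astype(np.float32)))
    # tester
    A=cloud(f,np.ones((400,640),bool));v,u=np.nonzero(f["depth"]>0)
    reg=(A[:,0]>.4)&(A[:,0]<.8)&(A[:,1]>-.08)&(A[:,1]<.26)
    H=A[reg&(A[:,2]>.050)&(A[:,2]<.064)];
    print(" housing",len(H),np.median(H[:,2]),cv2.minAreaRect(H[:,:2].astype(np.float32)))
    Pl=A[reg&(A[:,2]>.069)&(A[:,2]<.081)]
    print(" platen",np.median(Pl[:,2]),cv2.minEnclosingCircle(Pl[:,:2].astype(np.float32)),cv2.fitEllipse(edge(Pl)))
    red=((hsv[...,0]<8)|(hsv[...,0]>172))&(hsv[...,1]>150)&(hsv[...,2]>60)
    Rm=cloud(f,red);W=Rm[(Rm[:,2]>.155)&(Rm[:,2]<.19)&(Rm[:,0]>.5)&(Rm[:,0]<.75)&(abs(Rm[:,1])<.2)]
    print(" wing",len(W),np.percentile(W[:,2],[10,50,90]),cv2.minAreaRect(W[:,:2].astype(np.float32)),W.mean(0))
    tall=A[reg&(A[:,2]>.095)&(A[:,2]<.12)]
    print(" peg/cam pts");
    k=[];
    for p in tall[tall[:,1]>.06]: print("   ",p)
E
python3 m.py
```

```text
side
capside n 120 topz [0.0715 0.0729 0.0742]
 cap top center minAreaRect ((0.6185688972473145, -0.19267460703849792), (0.05084574967622757, 0.053778719156980515), 3.554006576538086) bbox mid [ 0.6185 -0.1927  0.0716] circ ((0.6154144406318665, -0.19312775135040283), 0.029745370149612427)
 housing 1947 0.057846792403477676 ((0.5887314677238464, 0.08763805031776428), (0.24178257584571838, 0.29747384786605835), 80.16097259521484)
 platen 0.07553842349399242 ((0.6289160847663879, 0.08106324821710587), 0.10604460537433624) ((0.6285840272903442, 0.08175758272409439), (0.20615927875041962, 0.20812632143497467), 0.5105989575386047)
 wing 91 [0.1605 0.1728 0.1807] ((0.6374137997627258, 0.03877965733408928), (0.042136598378419876, 0.019329052418470383), 5.409782409667969) [0.6373 0.036  0.1718]
 peg/cam pts
    [0.662  0.0963 0.1135]
    [0.6587 0.0967 0.1138]
    [0.6563 0.0909 0.1101]
    [0.6625 0.0948 0.1087]
    [0.6591 0.0958 0.1094]
    [0.6553 0.099  0.1115]
    [0.6038 0.0987 0.1124]
    [0.6619 0.0999 0.1081]
    [0.6588 0.099  0.1076]
    [0.6559 0.0968 0.1062]
    [0.6037 0.1011 
[... 1731 characters left out ...]
   [0.6579 0.092  0.112 ]
    [0.6582 0.0893 0.1104]
    [0.6577 0.0864 0.1127]
    [0.6551 0.0947 0.1121]
    [0.6557 0.0921 0.1091]
    [0.6558 0.0893 0.1085]
    [0.6556 0.0865 0.1092]
    [0.6544 0.0951 0.1015]
    [0.6539 0.0923 0.1035]
    [0.6531 0.0894 0.1077]
    [0.655  0.0869 0.0981]
    [0.6074 0.103  0.1143]
    [0.6082 0.1005 0.109 ]
    [0.6079 0.0977 0.1105]
    [0.6048 0.1059 0.113 ]
    [0.6048 0.1031 0.1127]
    [0.6044 0.1003 0.1154]
    [0.6046 0.0976 0.1143]
    [0.6024 0.106  0.1109]
    [0.6015 0.1002 0.1161]
    [0.6027 0.0978 0.108 ]
    [0.6032 0.0952 0.1047]
    [0.5998 0.1033 0.1095]
    [0.6001 0.1006 0.1073]
    [0.6    0.0979 0.1076]
    [0.5988 0.1011 0.0965]
```

Run:
```python
from h import *
from scipy.spatial.transform import Rotation as R
np.set_printoptions(precision=4,suppress=True)
s=sense();r=R.from_rotvec(s["tool_rot"]).as_matrix();print(r)
print("jaw yaw",np.degrees(np.arctan2(r[1,1],r[0,1])), "tilt", r[:,0])
f=grab_frame("top");hsv=cv2.cvtColor(f["pixels"],cv2.COLOR_RGB2HSV)
red=((hsv[...,0]<8)|(hsv[...,0]>172))&(hsv[...,1]>150)&(hsv[...,2]>60)
W=cloud(f,red);W=W[(W[:,2]>.174)&(W[:,2]<.19)&(abs(W[:,1])<.2)&(W[:,0]<.72)&(W[:,0]>.58)]
print(len(W),cv2.minAreaRect(W[:,:2].astype(np.float32)));c=W[:,:2]-W[:,:2].mean(0);w,v=np.linalg.eigh(c.T@c);print(W.mean(0),np.degrees(np.arctan2(v[1,1],v[0,1])))
```

```text
[[-0.      0.2482  0.9687]
 [ 0.      0.9687 -0.2482]
 [-1.      0.     -0.    ]]
jaw yaw 75.6291613673348 tilt [-0.  0. -1.]
70 ((0.6387655735015869, 0.030188817530870438), (0.043674394488334656, 0.011653849855065346), 9.954475402832031)
[0.6382 0.0298 0.18  ] -170.71772976047686
```

Request:
drive_tool(linear=[[0.019, -0.0344, 0], [0.019, -0.0344, 0], [0.019, -0.0344, 0], [0.019, -0.0344, 0], [0.019, -0.0344, 0], [0.019, -0.0344, 0], [0.019, -0.0344, 0], [0.019, -0.0344, 0]], rotation=[[0, 0, -0.0622], [0, 0, -0.0622], [0, 0, -0.0622], [0, 0, -0.0622], [0, 0, -0.0622], [0, 0, -0.0622], [0, 0, -0.0622], [0, 0, -0.0622]], hand=[0.0854, 0.0854, 0.0854, 0.0854, 0.0854, 0.0854, 0.0854, 0.0854])

```text
t: 2.32
position: [0.3138, 0.3528, 0.2315]
tool_rot: [0.588, 1.489, -0.587]
ft_force: [0.8, 0.3, 0.5]
grip_width: 0.0852
```

Request:
drive_tool(linear=[[0.019, -0.0344, 0], [0.019, -0.0344, 0], [0.019, -0.0344, 0], [0.019, -0.0344, 0], [0.019, -0.0344, 0], [0.019, -0.0344, 0], [0.019, -0.0344, 0], [0.019, -0.0344, 0]], rotation=[[0, 0, -0.0622], [0, 0, -0.0622], [0, 0, -0.0622], [0, 0, -0.0622], [0, 0, -0.0622], [0, 0, -0.0622], [0, 0, -0.0622], [0, 0, -0.0622]], hand=[0.0854, 0.0854, 0.0854, 0.0854, 0.0854, 0.0854, 0.0854, 0.0854])

```text
t: 2.98
position: [0.4659, 0.0773, 0.2317]
tool_rot: [0.97, 1.343, -0.968]
ft_force: [1.5, 0.7, -0.5]
grip_width: 0.0854
```

Request:
drive_tool(linear=[[0.019, -0.0344, 0], [0.019, -0.0344, 0], [0.019, -0.0344, 0], [0.019, -0.0344, 0], [0.019, -0.0344, 0], [0.019, -0.0344, 0], [0.019, -0.0344, 0], [0.019, -0.0344, 0]], rotation=[[0, 0, -0.0622], [0, 0, -0.0622], [0, 0, -0.0622], [0, 0, -0.0622], [0, 0, -0.0622], [0, 0, -0.0622], [0, 0, -0.0622], [0, 0, -0.0622]], hand=[0.0854, 0.0854, 0.0854, 0.0854, 0.0854, 0.0854, 0.0854, 0.0854])

```text
t: 3.65
position: [0.618, -0.1979, 0.2313]
tool_rot: [1.338, 1.121, -1.338]
ft_force: [0.9, 1.1, 0.8]
grip_width: 0.0852
```

Request:
drive_tool(linear=[[0, 0, -0.03], [0, 0, -0.03], [0, 0, -0.02], [0, 0, -0.02], [0, 0, 0], [0, 0, 0], [0, 0, 0], [0, 0, 0]], rotation=[[0, 0, 0], [0, 0, 0], [0, 0, 0], [0, 0, 0], [0, 0, 0], [0, 0, 0], [0, 0, 0], [0, 0, 0]], hand=[0.0854, 0.0854, 0.0854, 0.0854, 0.0854, 0.0854, 0.0854, 0.0854])

```text
t: 4.32
position: [0.6186, -0.1964, 0.1338]
tool_rot: [1.336, 1.119, -1.333]
ft_force: [0.0, 0.1, -0.2]
grip_width: 0.0854
```

Request:
drive_tool(linear=[[0, 0, -0.022], [0, 0, -0.022], [0, 0, -0.02], [0, 0, -0.015], [0, 0, -0.008], [0, 0, -0.004], [0, 0, 0], [0, 0, 0]], rotation=[[0, 0, 0], [0, 0, 0], [0, 0, 0], [0, 0, 0], [0, 0, 0], [0, 0, 0], [0, 0, 0], [0, 0, 0]], hand=[0.0854, 0.0854, 0.0854, 0.0854, 0.0854, 0.0854, 0.0854, 0.0854])

```text
t: 4.98
position: [0.6182, -0.1963, 0.0415]
tool_rot: [1.336, 1.121, -1.334]
ft_force: [0.1, 0.1, -0.1]
grip_width: 0.0855
```

Run:
```python
from h import *
f=grab_frame("side");save(f,"a1.png");cv2.imwrite("pics/a1c.png",cv2.resize(f["pixels"][120:220,250:370,::-1],None,fx=5,fy=5,interpolation=2))
f=grab_frame("top");cv2.imwrite("pics/a2c.png",cv2.resize(f["pixels"][130:230,340:460,::-1],None,fx=5,fy=5,interpolation=2))
print(sense()["position"])
```

```text
[ 0.61840977 -0.196398    0.04193145]
```

View pics/a1c.png

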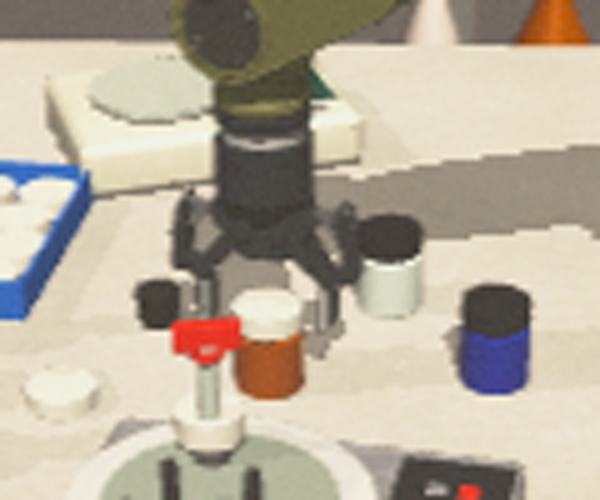

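View pics/a2c.png

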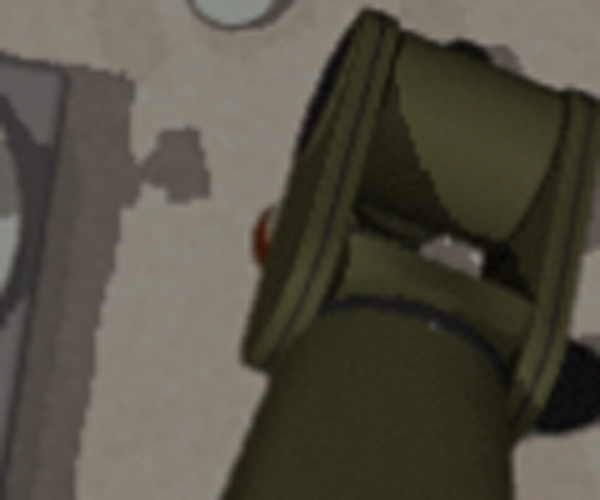

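The side view shows the jar (crop ≈ (270,340)) between the two fingers, (205,300) and (325,320). The top view is blocked by the arm. I'll close the fingers.

Request:
drive_tool(linear=[[0, 0, 0], [0, 0, 0], [0, 0, 0], [0, 0, 0], [0, 0, 0], [0, 0, 0], [0, 0, 0], [0, 0, 0]], rotation=[[0, 0, 0], [0, 0, 0], [0, 0, 0], [0, 0, 0], [0, 0, 0], [0, 0, 0], [0, 0, 0], [0, 0, 0]], hand=[0.05, 0.05, 0.05, 0.05, 0.05, 0.05, 0.05, 0.05])

```text
t: 5.75
position: [0.6182, -0.1963, 0.0415]
tool_rot: [1.336, 1.121, -1.334]
ft_force: [0.5, 0.2, 5.5]
grip_width: 0.0542
```

Request:
drive_tool(linear=[[0, 0, 0], [0, 0, 0], [0, 0, 0.005], [0, 0, 0.01], [0, 0, 0.02], [0, 0, 0.03], [0, 0, 0.03], [0, 0, 0.03]], rotation=[[0, 0, 0], [0, 0, 0], [0, 0, 0], [0, 0, 0], [0, 0, 0], [0, 0, 0], [0, 0, 0], [0, 0, 0]], hand=[0.05, 0.05, 0.05, 0.05, 0.05, 0.05, 0.05, 0.05])

```text
t: 6.42
position: [0.6162, -0.1955, 0.1655]
tool_rot: [1.335, 1.125, -1.337]
ft_force: [0.9, -0.7, -2.2]
grip_width: 0.0544
```

Request:
drive_tool(linear=[[0, 0, 0.03], [0, 0, 0.03], [0, 0, 0.028], [0, 0, 0], [0, 0, 0], [0, 0, 0], [0, 0, 0], [0, 0, 0]], rotation=[[0, 0, 0], [0, 0, 0], [0, 0, 0], [0, 0, 0], [0, 0, 0], [0, 0, 0], [0, 0, 0], [0, 0, 0]], hand=[0.05, 0.05, 0.05, 0.05, 0.05, 0.05, 0.05, 0.05])

```text
t: 7.08
position: [0.6161, -0.1955, 0.2501]
tool_rot: [1.334, 1.127, -1.338]
ft_force: [0.4, 0.6, -3.0]
grip_width: 0.0547
```

Run:
```python
from h import *
f=grab_frame("side");cv2.imwrite("pics/b1c.png",cv2.resize(f["pixels"][80:220,240:380,::-1],None,fx=4.2,fy=4.2,interpolation=2))
s=sense();print(s["position"],s["ft_force"],s["torque"],s["grip_width"])
r=trace("jar_amber_mid",f)
for q in r[:2]:
    P=cloud(f,q["mask"]);P=P[(abs(P[:,1]+.196)<.05)];print(q["bbox"],q["confidence"],P.min(0),P.max(0),np.median(P,0))
    for lo in np.arange(.13,.24,.01):
        z=P[(P[:,2]>lo)&(P[:,2]<lo+.01)]
        if len(z): print(lo,len(z),z[:,0].min(),z[:,0].max(),z[:,1].max())
```

```text
[ 0.61634114 -0.19556587  0.25057385] [ 0.103442    0.49840686 -2.16749888] [0.02222964 0.0344761  0.015617  ] 0.05476061691190704
[295.2, 128.9, 307.1, 148.9] 0.73 [ 0.59248852 -0.21414861  0.21401637] [ 0.64112967 -0.16023357  0.28435625] [ 0.61506279 -0.17326388  0.25540819]
0.21000000000000008 18 0.5934003446984455 0.6330169130104928 -0.16539547145731337
0.22000000000000008 32 0.5930210409879978 0.6372595689054187 -0.1652058843111397
0.2300000000000001 34 0.5929258247671805 0.6372106405989728 -0.1624149646263664
```

View pics/b1c.png

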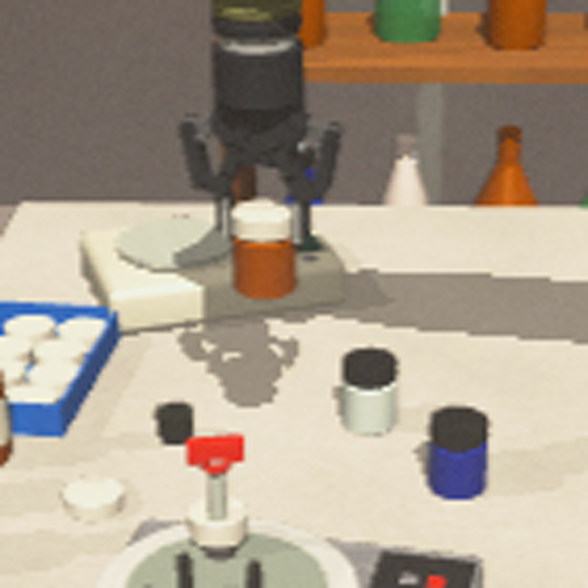

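The side view shows the jar held upright at crop (265,255). Next I carry it over the tester.

Request:
drive_tool(linear=[[0.001, 0.015, 0], [0.002, 0.04, 0], [0.002, 0.04, 0], [0.002, 0.04, 0], [0.002, 0.04, 0], [0.002, 0.04, 0], [0.001, 0.04, 0], [0, 0.017, 0]], rotation=[[0, 0, 0], [0, 0, 0], [0, 0, 0], [0, 0, 0], [0, 0, 0], [0, 0, 0], [0, 0, 0], [0, 0, 0]], hand=[0.05, 0.05, 0.05, 0.05, 0.05, 0.05, 0.05, 0.05])

```text
t: 7.85
position: [0.6286, 0.0814, 0.2529]
tool_rot: [1.334, 1.127, -1.332]
ft_force: [0.7, 0.6, -3.0]
grip_width: 0.0545
```

Request:
drive_tool(linear=[[0, 0, 0], [0, 0, 0], [0, 0, 0], [0, 0, 0], [0, 0, 0], [0, 0, 0], [0, 0, 0], [0, 0, 0]], rotation=[[0, 0, 0], [0, 0, 0], [0, 0, 0], [0, 0, 0], [0, 0, 0], [0, 0, 0], [0, 0, 0], [0, 0, 0]], hand=[0.05, 0.05, 0.05, 0.05, 0.05, 0.05, 0.05, 0.05])

```text
t: 8.52
position: [0.6294, 0.0754, 0.2533]
tool_rot: [1.336, 1.122, -1.336]
ft_force: [0.2, 0.3, -1.9]
grip_width: 0.0544
```

Run:
```python
from h import *
from scipy.spatial.transform import Rotation as R
np.set_printoptions(precision=4,suppress=True)
f=grab_frame("side");cv2.imwrite("pics/c1c.png",cv2.resize(f["pixels"][130:270,230:370,::-1],None,fx=4.2,fy=4.2,interpolation=2))
s=sense();print(s["position"],s["ft_force"],s["torque"],s["grip_width"],s["joints"]);r=R.from_rotvec(s["tool_rot"]).as_matrix();print(r)
print("jaw yaw",np.degrees(np.arctan2(r[1,1],r[0,1])))
for q in trace("jar_amber_mid",f)[:1]:
    P=cloud(f,q["mask"]);P=P[(P[:,2]>.2)&(P[:,2]<.255)];x=P[np.abs(P[:,0]-s["position"][0])<.028]
    print(q["bbox"],q["confidence"])
    # fit circle r=28 to xy
    from scipy.optimize import least_squares
    print(len(P),least_squares(lambda p:np.hypot(P[:,0]-p[0],P[:,1]-p[1])-.028,[.62,.07],loss='soft_l1',f_scale=.002).x)
```

```text
[0.6294 0.0756 0.2533] [ 0.4715  0.181  -3.1975] [ 0.004  -0.0143  0.0179] 0.05435733807301112 [0.0349 0.0764 1.6643 0.     1.4009 0.2084]
[[ 0.      0.985  -0.1727]
 [ 0.     -0.1727 -0.985 ]
 [-1.      0.     -0.    ]]
jaw yaw -9.943792664701958
[280.8, 159.6, 299.9, 186.1] 0.76
211 [0.6289 0.0744]
```

View pics/c1c.png

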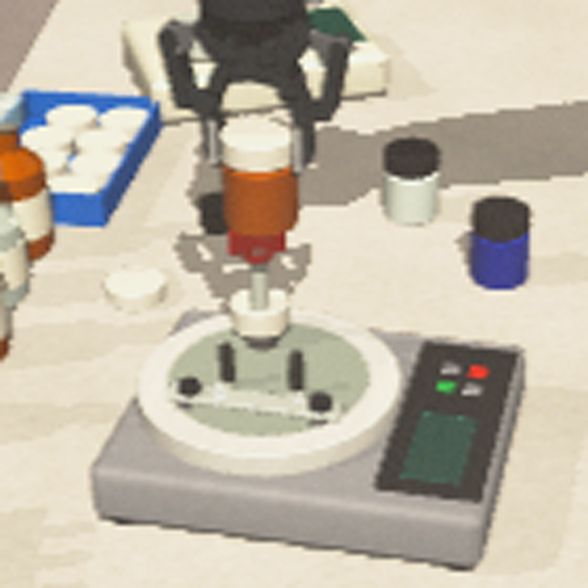

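```bash
cat > q.py <<'E'
from h import *
from scipy.optimize import least_squares
np.set_printoptions(precision=4,suppress=True)
def fit(P,r,x0): return least_squares(lambda p:np.hypot(P[:,0]-p[0],P[:,1]-p[1])-r,x0,loss='soft_l1',f_scale=.0015).x
yaw=np.radians(-9.84);c,s=np.cos(yaw),np.sin(yaw)
mid=np.array([.6288,.080])
def tt(p): d=np.asarray(p)-mid; return np.array([c*d[0]+s*d[1],-s*d[0]+c*d[1]])*1000
if __name__=="__main__":
    f=grab_frame("side")
    A=cloud(f,np.ones((400,640),bool))
    for x0 in [(.6596,.093),(.6046,.102)]:
        P=A[(abs(A[:,0]-x0[0])<.009)&(abs(A[:,1]-x0[1])<.012)&(A[:,2]>.087)&(A[:,2]<.109)]
        p=fit(P,.006,x0);print("peg",len(P),p,tt(p))
    P=A[(abs(A[:,0]-.64)<.04)&(A[:,1]>-.01)&(A[:,1]<.07)&(A[:,2]>.09)&(A[:,2]<.1075)];p=fit(P,.024,(.635,.02));print("cam",len(P),p,tt(p))
    P=A[(abs(A[:,0]-.6385)<.012)&(A[:,1]>.0)&(A[:,1]<.05)&(A[:,2]>.115)&(A[:,2]<.155)];p=fit(P,.0075,(.6385,.03));print("spindle",len(P),p,tt(p))
    P=A[(abs(A[:,0]-.6289)<.03)&(abs(A[:,1]-.0756)<.04)&(A[:,2]>.213)&(A[:,2]<.27)];p=fit(P,.028,(.6289,.075));print("jar",len(P),p,tt(p))
    print(P[:,2].min())
    E=A[(abs(A[:,2]-.0752)<.004)&(np.hypot(A[:,0]-.6288,A[:,1]-.08)<.115)];print(cv2.fitEllipse(cv2.convexHull(E[:,:2].astype(np.float32))))
E
python3 q.py
```

```text
peg 21 [0.6607 0.0917] [29.4227 16.9739]
peg 22 [0.6053 0.1019] [-26.8797  17.5754]
cam 64 [0.6415 0.0203] [ 22.6694 -56.6344]
spindle 48 [0.6385 0.0317] [ 17.8262 -45.8906]
jar 296 [0.6288 0.0745] [ 0.9556 -5.4304]
0.21326722355728678
((0.6288848519325256, 0.08210790157318115), (0.20536845922470093, 0.20824940502643585), 164.13394165039062)
```

Request:
drive_tool(linear=[[0, 0, -0.01], [0, 0, -0.022], [0, 0, -0.022], [0, 0, -0.02], [0, 0, -0.012], [0, 0, -0.006], [0, 0, 0], [0, 0, 0]], rotation=[[0, 0, 0], [0, 0, 0], [0, 0, 0], [0, 0, 0], [0, 0, 0], [0, 0, 0], [0, 0, 0], [0, 0, 0]], hand=[0.05, 0.05, 0.05, 0.05, 0.05, 0.05, 0.05, 0.05])

```text
t: 9.33
position: [0.6298, 0.0761, 0.1618]
tool_rot: [1.336, 1.122, -1.335]
ft_force: [0.4, 0.1, -1.4]
grip_width: 0.0545
```

Run:
```python
from q import *
f=grab_frame("side");cv2.imwrite("pics/d1c.png",cv2.resize(f["pixels"][130:270,230:370,::-1],None,fx=4.2,fy=4.2,interpolation=2))
A=cloud(f,np.ones((400,640),bool));q=sense();print(q["position"],tt(q["position"][:2]),q["ft_force"])
z0=q["position"][2]-.0415
P=A[(abs(A[:,0]-.6289)<.03)&(abs(A[:,1]-.0756)<.04)&(A[:,2]>max(z0,.12))&(A[:,2]<z0+.05)];p=fit(P,.028,(.6289,.075));print("jar",len(P),p,tt(p))
```

```text
[0.6302 0.0761 0.1628] [ 2.084  -3.5997] [-0.6547 -0.3338 -2.5333]
jar 233 [0.6295 0.075 ] [ 1.4983 -4.8101]
```

View pics/d1c.png

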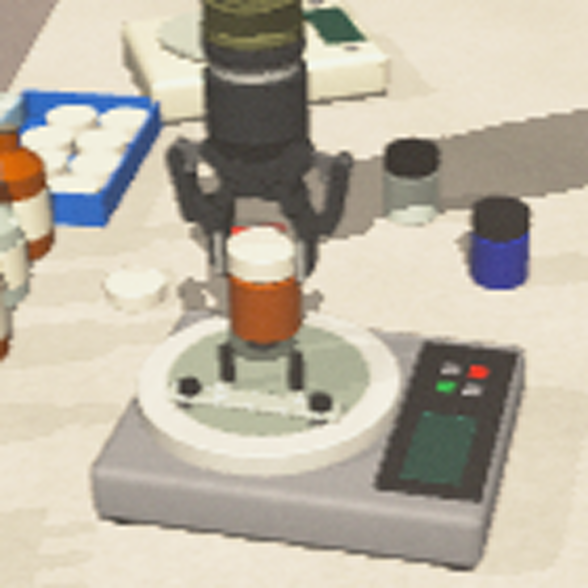

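Request:
drive_tool(linear=[[-0.0005, 0, -0.008], [0, 0, -0.012], [0, 0, -0.01], [0, 0, -0.006], [0, 0, -0.004], [0, 0, -0.002], [0, 0, 0], [0, 0, 0]], rotation=[[0, 0, 0], [0, 0, 0], [0, 0, 0], [0, 0, 0], [0, 0, 0], [0, 0, 0], [0, 0, 0], [0, 0, 0]], hand=[0.05, 0.05, 0.05, 0.05, 0.05, 0.05, 0.05, 0.05])

```text
t: 10.05
position: [0.6291, 0.076, 0.1195]
tool_rot: [1.336, 1.122, -1.335]
ft_force: [0.0, 0.3, -2.2]
grip_width: 0.0541
```

```bash
cat > v.py <<'E'
import sys
from q import *
f=grab_frame("side");cv2.imwrite("pics/%s.png"%sys.argv[1],cv2.resize(f["pixels"][170:250,250:340,::-1],None,fx=6.5,fy=6.5,interpolation=2))
A=cloud(f,np.ones((400,640),bool));q=sense();print(q["position"],tt(q["position"][:2]),q["ft_force"],q["torque"])
P=A[(abs(A[:,0]-.6289)<.03)&(abs(A[:,1]-.0756)<.04)&(A[:,2]>.117)&(A[:,2]<.144)];p=fit(P,.028,(.6289,.075));print("jar",len(P),p,tt(p))
for x0 in [(.6596,.093),(.6046,.102)]:
        P=A[(abs(A[:,0]-x0[0])<.009)&(abs(A[:,1]-x0[1])<.012)&(A[:,2]>.087)&(A[:,2]<.109)]
        p=fit(P,.006,x0);print("peg",len(P),p,tt(p))
E
python3 v.py e1
```

```text
[0.6293 0.0761 0.1198] [ 1.1167 -3.7984] [ 0.0893 -0.0191 -2.4557] [-0.0358  0.012   0.0192]
jar 125 [0.6282 0.0751] [ 0.2152 -4.942 ]
peg 29 [0.6587 0.0917] [27.4829 16.6686]
peg 25 [0.6055 0.1023] [-26.7564  17.9419]
```

View pics/e1.png

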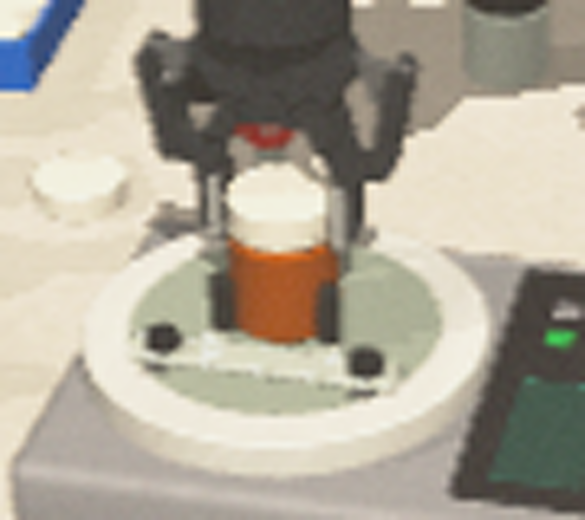

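The side view shows the jar at crop (283,280), centred between the pegs at (222,300) and (330,310). Nothing is touching yet, so I creep down.

Request:
drive_tool(linear=[[-0.0003, 0, -0.0005], [0, 0, -0.0005], [0, 0, -0.0005], [0, 0, -0.0005], [0, 0, 0], [0, 0, 0], [0, 0, 0], [0, 0, 0]], rotation=[[0, 0, 0], [0, 0, 0], [0, 0, 0], [0, 0, 0], [0, 0, 0], [0, 0, 0], [0, 0, 0], [0, 0, 0]], hand=[0.05, 0.05, 0.05, 0.05, 0.05, 0.05, 0.05, 0.05])

```text
t: 10.77
position: [0.6286, 0.076, 0.1173]
tool_rot: [1.335, 1.122, -1.335]
ft_force: [-0.1, -0.3, -3.8]
grip_width: 0.0544
```

Request:
drive_tool(linear=[[0, 0, -0.0005], [0, 0, -0.0005], [0, 0, 0], [0, 0, 0], [0, 0, 0], [0, 0, 0], [0, 0, 0], [0, 0, 0]], rotation=[[0, 0, 0], [0, 0, 0], [0, 0, 0], [0, 0, 0], [0, 0, 0], [0, 0, 0], [0, 0, 0], [0, 0, 0]], hand=[0.05, 0.05, 0.05, 0.05, 0.05, 0.05, 0.05, 0.05])

```text
t: 11.43
position: [0.6286, 0.0761, 0.1165]
tool_rot: [1.335, 1.122, -1.335]
ft_force: [0.0, 0.1, -0.7]
grip_width: 0.0545
```

Request:
drive_tool(linear=[[0, 0, -0.0004], [0, 0, 0], [0, 0, 0], [0, 0, 0], [0, 0, 0], [0, 0, 0], [0, 0, 0], [0, 0, 0]], rotation=[[0, 0, 0], [0, 0, 0], [0, 0, 0], [0, 0, 0], [0, 0, 0], [0, 0, 0], [0, 0, 0], [0, 0, 0]], hand=[0.05, 0.05, 0.05, 0.05, 0.05, 0.05, 0.05, 0.05])

```text
t: 12.1
position: [0.6287, 0.0761, 0.1165]
tool_rot: [1.336, 1.122, -1.335]
ft_force: [-2.8, 1.0, 3.9]
grip_width: 0.0548
```

Request:
drive_tool(linear=[[0, 0, 0.0003], [0.0001, 0.0004, 0], [0.0001, 0.0004, 0], [0, 0.0004, 0], [0.0001, 0.0004, 0], [0, 0, 0], [0, 0, 0], [0, 0, 0]], rotation=[[0, 0, 0], [0, 0, 0], [0, 0, 0], [0, 0, 0], [0, 0, 0], [0, 0, 0], [0, 0, 0], [0, 0, 0]], hand=[0.05, 0.05, 0.05, 0.05, 0.05, 0.05, 0.05, 0.05])

```text
t: 12.77
position: [0.6288, 0.0765, 0.1165]
tool_rot: [1.333, 1.121, -1.336]
ft_force: [-3.1, -3.6, 6.0]
grip_width: 0.0545
```

```bash
python3 v.py e2
```

```text
[0.6288 0.0765 0.1165] [ 0.6282 -3.4129] [-3.2799 -3.1195  5.5444] [-0.5859  0.7589  0.0685]
jar 128 [0.6278 0.0753] [-0.154  -4.7626]
peg 26 [0.6585 0.0919] [27.2722 16.8055]
peg 25 [0.6046 0.102 ] [-27.5774  17.5265]
```

Request:
drive_tool(linear=[[0, 0, 0.0004], [0, 0, 0.0004], [0, 0, 0], [0, 0, 0], [0, 0, 0], [0, 0, 0], [0, 0, 0], [0, 0, 0]], rotation=[[0, 0, 0], [0, 0, 0], [0, 0, 0], [0, 0, 0], [0, 0, 0], [0, 0, 0], [0, 0, 0], [0, 0, 0]], hand=[0.05, 0.05, 0.05, 0.05, 0.05, 0.05, 0.05, 0.05])

```text
t: 13.48
position: [0.6286, 0.078, 0.1165]
tool_rot: [1.335, 1.123, -1.336]
ft_force: [1.2, -1.2, -2.2]
grip_width: 0.0548
```

```bash
python3 v.py e3
```

```text
[0.6285 0.078  0.1165] [ 0.0788 -2.06  ] [ 0.3941 -0.3683 -2.7632] [-0.0519 -0.0735  0.0647]
jar 127 [0.6283 0.0763] [ 0.0999 -3.7581]
peg 26 [0.6595 0.0918] [28.2116 16.8749]
peg 27 [0.6057 0.1018] [-26.5151  17.5148]
```

Request:
drive_tool(linear=[[0.0001, 0.0004, 0], [0.0001, 0.0004, 0], [0, 0, 0], [0, 0, 0], [0, 0, 0], [0, 0, 0], [0, 0, 0], [0, 0, 0]], rotation=[[0, 0, 0], [0, 0, 0], [0, 0, 0], [0, 0, 0], [0, 0, 0], [0, 0, 0], [0, 0, 0], [0, 0, 0]], hand=[0.05, 0.05, 0.05, 0.05, 0.05, 0.05, 0.05, 0.05])

```text
t: 14.2
position: [0.6289, 0.0784, 0.1169]
tool_rot: [1.335, 1.123, -1.336]
ft_force: [0.7, -0.8, -3.2]
grip_width: 0.0542
```

Request:
drive_tool(linear=[[0.0001, 0.0004, 0], [0, 0, 0], [0, 0, 0], [0, 0, 0], [0, 0, 0], [0, 0, 0], [0, 0, 0], [0, 0, 0]], rotation=[[0, 0, 0], [0, 0, 0], [0, 0, 0], [0, 0, 0], [0, 0, 0], [0, 0, 0], [0, 0, 0], [0, 0, 0]], hand=[0.05, 0.05, 0.05, 0.05, 0.05, 0.05, 0.05, 0.05])

```text
t: 14.87
position: [0.629, 0.0787, 0.117]
tool_rot: [1.335, 1.122, -1.336]
ft_force: [-1.2, -3.8, -3.4]
grip_width: 0.0545
```

```bash
python3 v.py e4
```

```text
[0.629  0.0787 0.117 ] [ 0.4247 -1.2673] [-1.6389 -3.1923 -3.7272] [-0.6364  0.1249  0.0419]
jar 129 [0.628  0.0774] [-0.3795 -2.6823]
peg 25 [0.6591 0.0936] [27.5782 18.5833]
peg 27 [0.6057 0.102 ] [-26.5337  17.7375]
```

Request:
drive_tool(linear=[[-0.0002, 0, -0.0003], [0, 0, -0.0003], [0, 0, 0], [0, 0, 0], [0, 0, 0], [0, 0, 0], [0, 0, 0], [0, 0, 0]], rotation=[[0, 0, 0], [0, 0, 0], [0, 0, 0], [0, 0, 0], [0, 0, 0], [0, 0, 0], [0, 0, 0], [0, 0, 0]], hand=[0.05, 0.05, 0.05, 0.05, 0.05, 0.05, 0.05, 0.05])

```text
t: 15.58
position: [0.629, 0.0787, 0.1169]
tool_rot: [1.335, 1.122, -1.335]
ft_force: [-2.8, -4.5, 0.2]
grip_width: 0.0547
```

```bash
python3 v.py e5
```

```text
[0.629  0.0787 0.1169] [ 0.4297 -1.2754] [-3.0076 -4.03    1.052 ] [-0.8408  0.4564  0.0034]
jar 126 [0.6284 0.0777] [-0.0177 -2.3079]
peg 25 [0.6587 0.0925] [27.3006 17.3912]
peg 25 [0.6054 0.1023] [-26.8225  17.9773]
```

Request:
drive_tool(linear=[[-0.0003, 0.0001, 0], [-0.0003, 0, 0], [0, 0, 0], [0, 0, 0], [0, 0, 0], [0, 0, 0], [0, 0, 0], [0, 0, 0]], rotation=[[0, 0, 0], [0, 0, 0], [0, 0, 0], [0, 0, 0], [0, 0, 0], [0, 0, 0], [0, 0, 0], [0, 0, 0]], hand=[0.05, 0.05, 0.05, 0.05, 0.05, 0.05, 0.05, 0.05])

```text
t: 16.3
position: [0.629, 0.0787, 0.1169]
tool_rot: [1.336, 1.121, -1.334]
ft_force: [1.0, -5.3, 0.7]
grip_width: 0.0548
```

```bash
python3 v.py e6
```

```text
[0.6289 0.0788 0.1169] [ 0.3501 -1.187 ] [-0.5947 -5.5954 -0.1638] [-0.963   0.0377 -0.0287]
jar 130 [0.6282 0.0779] [-0.2601 -2.2072]
peg 24 [0.6595 0.0927] [28.0912 17.7514]
peg 24 [0.6043 0.1024] [-27.9319  17.8685]
```

View pics/e6.png

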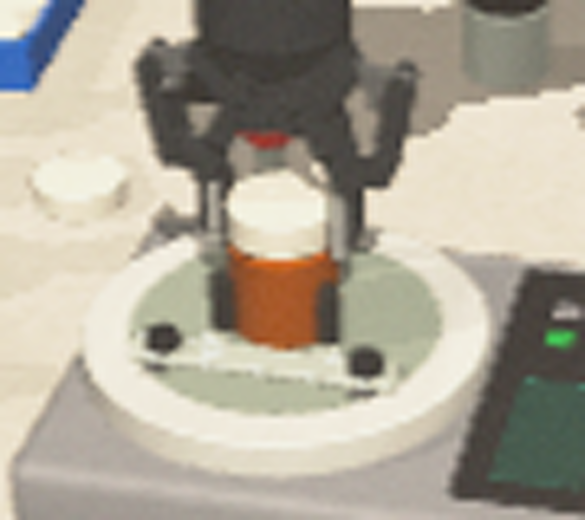

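Request:
drive_tool(linear=[[0, 0, 0], [0, 0, 0], [0, 0, 0], [0, 0, 0], [0, 0, 0], [0, 0, 0], [0, 0, 0], [0, 0, 0]], rotation=[[0, 0, 0], [0, 0, 0], [0, 0, 0], [0, 0, 0], [0, 0, 0], [0, 0, 0], [0, 0, 0], [0, 0, 0]], hand=[0.06, 0.065, 0.07, 0.08, 0.0854, 0.0854, 0.0854, 0.0854])

```text
t: 17.02
position: [0.6283, 0.079, 0.1164]
tool_rot: [1.335, 1.123, -1.335]
ft_force: [0.4, -0.4, -0.3]
grip_width: 0.0853
```

Request:
drive_tool(linear=[[0, 0, 0.01], [0, 0, 0.025], [0, 0, 0.035], [0, 0, 0.035], [0, 0, 0.02], [0, 0, 0.01], [0, 0, 0], [0, 0, 0]], rotation=[[0, 0, 0], [0, 0, 0], [0, 0, 0], [0, 0, 0], [0, 0, 0], [0, 0, 0], [0, 0, 0], [0, 0, 0]], hand=[0.0854, 0.0854, 0.0854, 0.0854, 0.0854, 0.0854, 0.0854, 0.0854])

```text
t: 17.68
position: [0.6281, 0.0789, 0.2511]
tool_rot: [1.335, 1.123, -1.335]
ft_force: [-0.6, 0.1, -0.4]
grip_width: 0.0854
```

```bash
python3 v.py e7
```

```text
[0.6275 0.0789 0.2495] [-1.1226 -1.3203] [ 0.0384  0.5784 -0.0212] [ 0.0702 -0.0487  0.0184]
jar 132 [0.6287 0.0768] [ 0.4011 -3.1511]
peg 24 [0.6594 0.0929] [27.969  17.9415]
peg 26 [0.6053 0.1007] [-26.6775  16.4271]
```

View pics/e7.png

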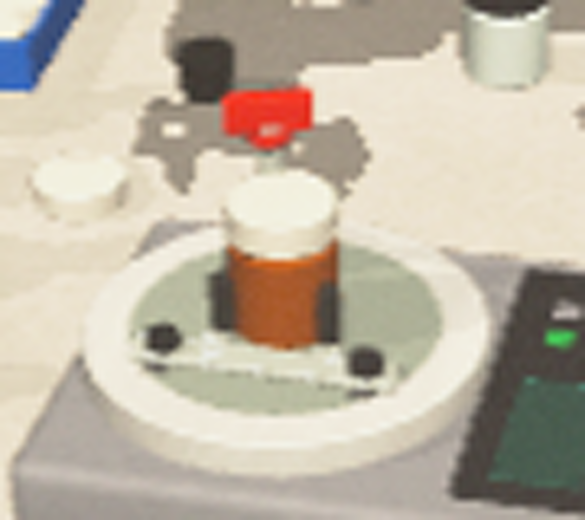

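```bash
cat > w.py <<'E'
from q import *
J=[];K=[]
for i in range(6):
    f=grab_frame("side");A=cloud(f,np.ones((400,640),bool))
    P=A[(abs(A[:,0]-.6289)<.03)&(abs(A[:,1]-.0756)<.04)&(A[:,2]>.117)&(A[:,2]<.144)];J.append(tt(fit(P,.028,(.6289,.075))))
    k=[]
    for x0 in [(.6596,.093),(.6046,.102)]:
        P=A[(abs(A[:,0]-x0[0])<.009)&(abs(A[:,1]-x0[1])<.012)&(A[:,2]>.087)&(A[:,2]<.109)]
        k+=list(tt(fit(P,.006,x0)))
    K.append(k)
print(np.mean(J,0),np.std(J,0),np.mean(K,0))
f=grab_frame("top");cv2.imwrite("pics/top_w.png",cv2.resize(f["pixels"][130:230,270:370,::-1],None,fx=6,fy=6,interpolation=2))
E
python3 w.py
```

```text
[ 0.4469 -3.192 ] [0.1905 0.1045] [ 27.655   17.4296 -26.6462  17.1851]
```

View pics/top_w.png

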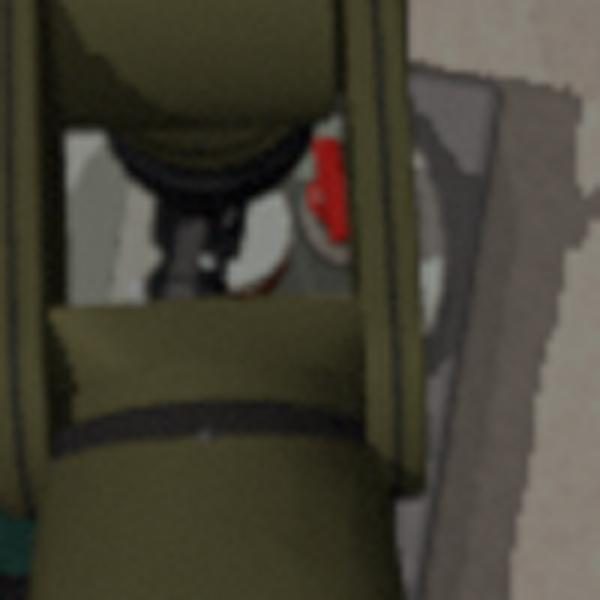

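The side view shows the jar standing at crop (283,260) on the pegs with its cap clear. The top view shows the wing at (330,190). Next I take the knob.

Request:
drive_tool(linear=[[0.0007, -0.003, 0], [0.0007, -0.003, 0], [0.0007, -0.003, 0], [0.0007, -0.003, 0], [0.0007, -0.003, 0], [0.0007, -0.003, 0], [0.0007, -0.003, 0], [0.0007, -0.003, 0]], rotation=[[0, 0, 0.1193], [0, 0, 0.1193], [0, 0, 0.1193], [0, 0, 0.1193], [0, 0, 0.1193], [0, 0, 0.1193], [0, 0, 0.1193], [0, 0, 0.1193]], hand=[0.04, 0.04, 0.04, 0.04, 0.04, 0.04, 0.04, 0.04])

```text
t: 18.75
position: [0.6339, 0.0548, 0.2511]
tool_rot: [0.612, 1.483, -0.612]
ft_force: [-0.4, 0.3, -0.4]
grip_width: 0.0402
```

Request:
drive_tool(linear=[[0.0007, -0.003, 0], [0.0007, -0.003, 0], [0.0007, -0.003, 0], [0.0007, -0.003, 0], [0.0007, -0.003, 0], [0.0007, -0.003, 0], [0.0007, -0.003, 0], [0.0007, -0.003, 0]], rotation=[[0, 0, 0.1193], [0, 0, 0.1193], [0, 0, 0.1193], [0, 0, 0.1193], [0, 0, 0.1193], [0, 0, 0.1193], [0, 0, 0.1193], [0, 0, 0.1193]], hand=[0.04, 0.04, 0.04, 0.04, 0.04, 0.04, 0.04, 0.04])

```text
t: 19.42
position: [0.6395, 0.0308, 0.2511]
tool_rot: [-0.134, 1.567, 0.134]
ft_force: [0.1, 0.9, 0.6]
grip_width: 0.04
```

Request:
drive_tool(linear=[[0, 0, -0.015], [0, 0, -0.015], [0, 0, -0.01], [0, 0, 0], [0, 0, 0], [0, 0, 0], [0, 0, 0], [0, 0, 0]], rotation=[[0, 0, 0], [0, 0, 0], [0, 0, 0], [0, 0, 0], [0, 0, 0], [0, 0, 0], [0, 0, 0], [0, 0, 0]], hand=[0.04, 0.04, 0.04, 0.04, 0.04, 0.04, 0.04, 0.04])

```text
t: 20.08
position: [0.64, 0.031, 0.2124]
tool_rot: [-0.13, 1.565, 0.129]
ft_force: [0.9, -0.2, 1.1]
grip_width: 0.0402
```

```bash
cat > k.py <<'E'
import sys
from q import *
from scipy.spatial.transform import Rotation as R
q=sense();r=R.from_rotvec(q["tool_rot"]).as_matrix()
print(q["t"],q["position"],"jaw",np.degrees(np.arctan2(r[1,1],r[0,1])),q["joints"],q["torque"],q["ft_force"],q["grip_width"])
f=grab_frame("side");cv2.imwrite("pics/%s.png"%sys.argv[1],cv2.resize(f["pixels"][140:240,250:350,::-1],None,fx=6,fy=6,interpolation=2))
E
python3 k.py k1
```

```text
20.0833 [0.64   0.031  0.2124] jaw 99.45309530016503 [-0.0353  0.115   1.6919 -0.      1.333  -1.7711] [-0.0693  0.056  -0.0476] [ 0.927  -0.1721  1.0838] 0.040167798908568704
```

View pics/k1.png

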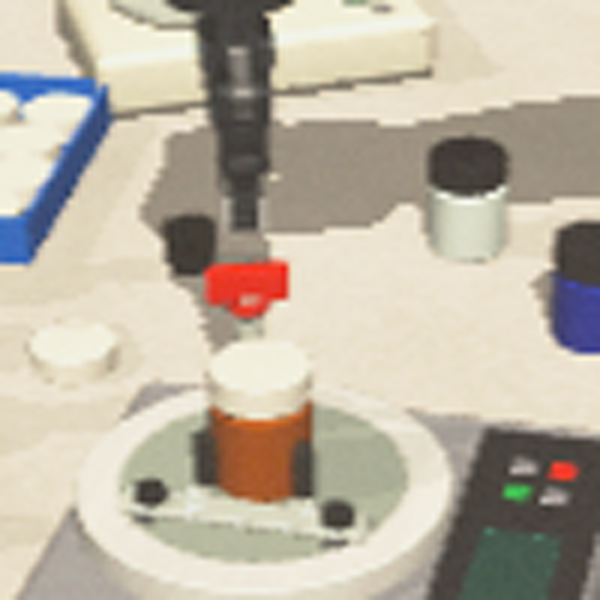

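Fingers at column 245 line up with the wing centre at 248. I go down to the wing.

Request:
drive_tool(linear=[[-0.0005, 0, -0.008], [-0.0005, 0, -0.015], [0, 0, -0.015], [0, 0, -0.01], [0, 0, -0.006], [0, 0, -0.0035], [0, 0, 0], [0, 0, 0]], rotation=[[0, 0, 0], [0, 0, 0], [0, 0, 0], [0, 0, 0], [0, 0, 0], [0, 0, 0], [0, 0, 0], [0, 0, 0]], hand=[0.04, 0.04, 0.04, 0.04, 0.04, 0.04, 0.04, 0.04])

```text
t: 20.8
position: [0.6387, 0.0309, 0.1539]
tool_rot: [-0.13, 1.567, 0.13]
ft_force: [-0.4, -0.2, 0.1]
grip_width: 0.04
```

Request:
drive_tool(linear=[[0, 0, 0], [0, 0, 0], [0, 0, 0], [0, 0, 0], [0, 0, 0], [0, 0, 0], [0, 0, 0], [0, 0, 0]], rotation=[[0, 0, 0], [0, 0, 0], [0, 0, 0], [0, 0, 0], [0, 0, 0], [0, 0, 0], [0, 0, 0], [0, 0, 0]], hand=[0.03, 0.02, 0.015, 0.01, 0.005, 0.005, 0.005, 0.005])

```text
t: 21.47
position: [0.639, 0.031, 0.155]
tool_rot: [-0.13, 1.565, 0.13]
ft_force: [-1.2, 0.3, 6.2]
grip_width: 0.0115
```

```bash
python3 k.py k2
```

```text
21.4667 [0.639 0.031 0.155] jaw 99.46627878839988 [-0.0354  0.1579  1.7441  0.0001  1.2381 -1.7715] [ 0.0679  0.2193 -0.0306] [-1.2015  0.3317  6.2346] 0.011548069963295101
```

View pics/k2.png

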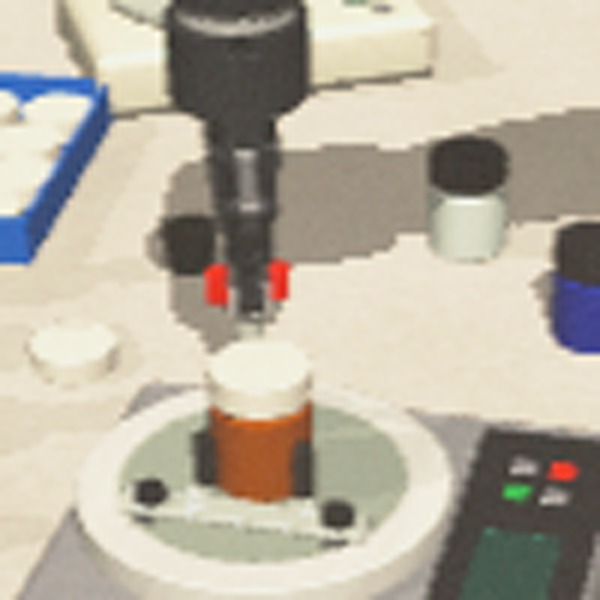

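The wing is gripped centrally: 11.5 mm, small forces. I start turning clockwise.

Request:
drive_tool(linear=[[0, 0, 0], [0, 0, 0], [0, 0, 0], [0, 0, 0], [0, 0, 0], [0, 0, 0], [0, 0, 0], [0, 0, 0]], rotation=[[0, 0, -0.05], [0, 0, -0.1], [0, 0, -0.1], [0, 0, -0.1], [0, 0, -0.1], [0, 0, -0.1], [0, 0, -0.05], [0, 0, 0]], hand=[0.005, 0.005, 0.005, 0.005, 0.005, 0.005, 0.005, 0.005])

```text
t: 22.18
position: [0.6391, 0.0311, 0.155]
tool_rot: [0.343, 1.542, -0.342]
ft_force: [-1.4, 1.1, 6.0]
grip_width: 0.0119
```

```bash
python3 k.py k3
```

```text
22.1833 [0.6391 0.0311 0.155 ] jaw 64.99783777626014 [-0.0354  0.1579  1.744   0.0002  1.2381 -1.1699] [0.1608 0.2209 0.0306] [-1.4136  1.1007  5.9875] 0.011859930654048006
```

Request:
drive_tool(linear=[[0, 0, 0], [0, 0, 0], [0, 0, 0], [0, 0, 0], [0, 0, 0], [0, 0, 0], [0, 0, 0], [0, 0, 0]], rotation=[[0, 0, -0.03], [0, 0, -0.03], [0, 0, -0.03], [0, 0, -0.03], [0, 0, -0.03], [0, 0, -0.03], [0, 0, -0.03], [0, 0, -0.03]], hand=[0.005, 0.005, 0.005, 0.005, 0.005, 0.005, 0.005, 0.005])

```text
t: 22.9
position: [0.6391, 0.0311, 0.155]
tool_rot: [0.529, 1.504, -0.528]
ft_force: [-1.8, 0.8, 6.4]
grip_width: 0.0118
```

```bash
python3 k.py k4
```

```text
22.9 [0.6391 0.0311 0.155 ] jaw 51.279575409004664 [-0.0353  0.1579  1.744   0.0002  1.238  -0.9304] [0.1211 0.1878 0.1341] [-1.836   0.7743  6.3694] 0.011817964763933956
```

View pics/k4.png

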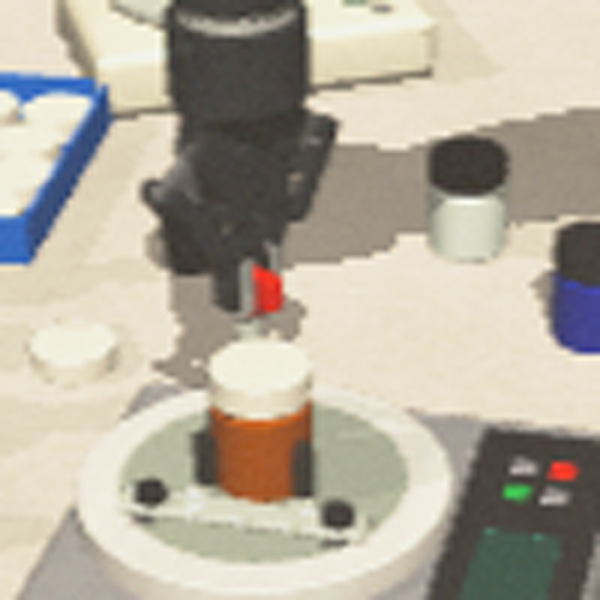

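Request:
drive_tool(linear=[[0, 0, 0], [0, 0, 0], [0, 0, 0], [0, 0, 0], [0, 0, 0], [0, 0, 0], [0, 0, 0], [0, 0, 0]], rotation=[[0, 0, -0.02], [0, 0, -0.02], [0, 0, -0.02], [0, 0, -0.02], [0, 0, -0.02], [0, 0, -0.02], [0, 0, -0.02], [0, 0, -0.02]], hand=[0.005, 0.005, 0.005, 0.005, 0.005, 0.005, 0.005, 0.005])

```text
t: 23.62
position: [0.6391, 0.0311, 0.155]
tool_rot: [0.653, 1.469, -0.652]
ft_force: [-0.9, 0.8, 5.4]
grip_width: 0.0112
```

```bash
python3 k.py k5
```

```text
23.6167 [0.6391 0.0311 0.155 ] jaw 42.14030251364932 [-0.0353  0.158   1.7441  0.0002  1.238  -0.7708] [0.1281 0.175  0.1806] [-0.9206  0.7669  5.3834] 0.011181713656811601
```

Request:
drive_tool(linear=[[0, 0, 0], [0, 0, 0], [0, 0, 0], [0, 0, 0], [0, 0, 0], [0, 0, 0], [0, 0, 0], [0, 0, 0]], rotation=[[0, 0, -0.015], [0, 0, -0.015], [0, 0, -0.015], [0, 0, -0.015], [0, 0, -0.015], [0, 0, -0.015], [0, 0, -0.015], [0, 0, -0.015]], hand=[0.005, 0.005, 0.005, 0.005, 0.005, 0.005, 0.005, 0.005])

```text
t: 24.33
position: [0.6391, 0.0312, 0.155]
tool_rot: [0.745, 1.438, -0.744]
ft_force: [-0.9, 0.5, 5.3]
grip_width: 0.0115
```

```bash
python3 k.py k6
```

```text
24.3333 [0.6391 0.0312 0.155 ] jaw 35.28200049984123 [-0.0352  0.1579  1.744   0.0003  1.238  -0.6511] [0.0874 0.1187 0.161 ] [-0.8919  0.4688  5.2667] 0.011456756556947539
```

Request:
drive_tool(linear=[[0, 0, 0], [0, 0, 0], [0, 0, 0], [0, 0, 0], [0, 0, 0], [0, 0, 0], [0, 0, 0], [0, 0, 0]], rotation=[[0, 0, -0.012], [0, 0, -0.012], [0, 0, -0.012], [0, 0, -0.012], [0, 0, -0.012], [0, 0, -0.012], [0, 0, -0.012], [0, 0, -0.012]], hand=[0.005, 0.005, 0.005, 0.005, 0.005, 0.005, 0.005, 0.005])

```text
t: 25.05
position: [0.6391, 0.0312, 0.155]
tool_rot: [0.819, 1.41, -0.817]
ft_force: [-0.8, 0.5, 5.0]
grip_width: 0.0119
```

```bash
python3 k.py k7
```

```text
25.05 [0.6391 0.0312 0.155 ] jaw 29.7899988530614 [-0.0352  0.158   1.744   0.0003  1.238  -0.5553] [0.1518 0.178  0.1252] [-0.764   0.5185  4.9988] 0.011905657075153085
```

Request:
drive_tool(linear=[[0, 0, 0], [0, 0, 0], [0, 0, 0], [0, 0, 0], [0, 0, 0], [0, 0, 0], [0, 0, 0], [0, 0, 0]], rotation=[[0, 0, -0.012], [0, 0, -0.012], [0, 0, -0.012], [0, 0, -0.012], [0, 0, -0.012], [0, 0, -0.012], [0, 0, -0.012], [0, 0, -0.012]], hand=[0.005, 0.005, 0.005, 0.005, 0.005, 0.005, 0.005, 0.005])

```text
t: 25.77
position: [0.6391, 0.0311, 0.155]
tool_rot: [0.891, 1.379, -0.89]
ft_force: [-1.0, 0.7, 5.1]
grip_width: 0.0119
```

```bash
python3 k.py k8
```

```text
25.7667 [0.6391 0.0311 0.155 ] jaw 24.345091206471626 [-0.0352  0.1579  1.744  -0.0002  1.238  -0.4601] [0.1114 0.1982 0.5324] [-0.9618  0.724   5.1104] 0.011862962817461376
```

Run:
```python
from h import *
np.set_printoptions(precision=4,suppress=True)
for i in range(4):
    q=sense();print(q["t"],q["torque"],q["joints"][5],q["joint_velocities"][5]);grab_frame("side")
```

```text
25.8167 [0.0782 0.1631 0.3763] -0.45967790532211933 -0.02272086333373049
25.8667 [0.0381 0.1913 0.3253] -0.4603199267677861 -0.00516231737452885
25.9167 [0.0322 0.2125 0.37  ] -0.46050262960227323 -0.0007627841996296301
25.9667 [0.1031 0.1364 0.4042] -0.4604746751438707 -0.0012300491682849044
```

Cam contact: held torque averages 0.37 N m. I turn a small bit further to sit mid-range, then check again.

Request:
drive_tool(linear=[[0, 0, 0], [0, 0, 0], [0, 0, 0], [0, 0, 0], [0, 0, 0], [0, 0, 0], [0, 0, 0], [0, 0, 0]], rotation=[[0, 0, -0.004], [0, 0, -0.004], [0, 0, -0.004], [0, 0, 0], [0, 0, 0], [0, 0, 0], [0, 0, 0], [0, 0, 0]], hand=[0.005, 0.005, 0.005, 0.005, 0.005, 0.005, 0.005, 0.005])

```text
t: 26.68
position: [0.6391, 0.031, 0.155]
tool_rot: [0.9, 1.375, -0.899]
ft_force: [-1.5, 0.8, 5.1]
grip_width: 0.0119
```

```bash
python3 - <<'E'
from h import *
np.set_printoptions(precision=4,suppress=True)
T=[]
for i in range(8):
    q=sense();T.append(q["torque"][2]);f=grab_frame("side")
print(np.round(T,3),np.mean(T),q["joints"][5],q["ft_force"])
E
python3 w.py
```

```text
[0.487 0.461 0.432 0.482 0.507 0.461 0.41  0.405] 0.4556667000018589 -0.4487139861689654 [-0.9277  0.8322  5.5668]
[ 0.5507 -2.7582] [0.2209 0.1953] [ 27.5925  16.9706 -26.6359  17.5746]
```

Mean torque 0.456 N m, inside the 0.35–0.5 window. I let go and rise.

Request:
drive_tool(linear=[[0, 0, 0], [0, 0, 0], [0, 0, 0], [0, 0, 0], [0, 0, 0], [0, 0, 0], [0, 0, 0], [0, 0, 0]], rotation=[[0, 0, 0], [0, 0, 0], [0, 0, 0], [0, 0, 0], [0, 0, 0], [0, 0, 0], [0, 0, 0], [0, 0, 0]], hand=[0.015, 0.02, 0.03, 0.04, 0.04, 0.04, 0.04, 0.04])

```text
t: 28.1
position: [0.6385, 0.0309, 0.1538]
tool_rot: [0.901, 1.376, -0.901]
ft_force: [0.5, 1.1, -0.1]
grip_width: 0.0401
```

Request:
drive_tool(linear=[[0, 0, 0.01], [0, 0, 0.025], [0, 0, 0.03], [0, 0, 0.03], [0, 0, 0.03], [0, 0, 0.02], [0, 0, 0], [0, 0, 0]], rotation=[[0, 0, 0], [0, 0, 0], [0, 0, 0], [0, 0, 0], [0, 0, 0], [0, 0, 0], [0, 0, 0], [0, 0, 0]], hand=[0.04, 0.04, 0.04, 0.04, 0.04, 0.04, 0.04, 0.04])

```text
t: 28.77
position: [0.6393, 0.031, 0.3016]
tool_rot: [0.902, 1.373, -0.898]
ft_force: [-0.1, -0.5, -0.1]
grip_width: 0.04
```

Request:
drive_tool(linear=[[0, -0.03, 0], [0, -0.04, 0], [0, -0.04, 0], [0, -0.04, 0], [0, -0.04, 0], [0, -0.03, 0], [0, -0.02, 0], [0, 0, 0]], rotation=[[0, 0, 0], [0, 0, 0], [0, 0, 0], [0, 0, 0], [0, 0, 0], [0, 0, 0], [0, 0, 0], [0, 0, 0]], hand=[0.04, 0.04, 0.04, 0.04, 0.04, 0.04, 0.04, 0.04])

```text
t: 29.43
position: [0.6371, -0.2128, 0.2958]
tool_rot: [0.903, 1.379, -0.906]
ft_force: [-0.1, 0.9, -0.2]
grip_width: 0.04
```

```bash
python3 w.py; python3 k.py z1
python3 - <<'E'
from q import *
f=grab_frame("top");hsv=cv2.cvtColor(f["pixels"],cv2.COLOR_RGB2HSV)
red=((hsv[...,0]<8)|(hsv[...,0]>172))&(hsv[...,1]>150)&(hsv[...,2]>60)
W=cloud(f,red);W=W[(W[:,2]>.174)&(W[:,2]<.19)&(abs(W[:,1])<.2)&(W[:,0]<.72)&(W[:,0]>.58)]
print(cv2.minAreaRect(W[:,:2].astype(np.float32)))
E
```

```text
[ 0.6154 -2.7707] [0.1091 0.1823] [ 27.52    17.4907 -26.9203  17.944 ]
29.7833 [ 0.6386 -0.2077  0.2987] jaw 23.700079738432585 [-0.3944  0.139   1.5214  0.0002  1.4817 -0.8081] [-0.0068 -0.0018 -0.001 ] [-0.5087  0.5033  0.5399] 0.040194039584497625
((0.6385243535041809, 0.029349984601140022), (0.011676548980176449, 0.04276741296052933), 24.134035110473633)
```

View pics/z1.png

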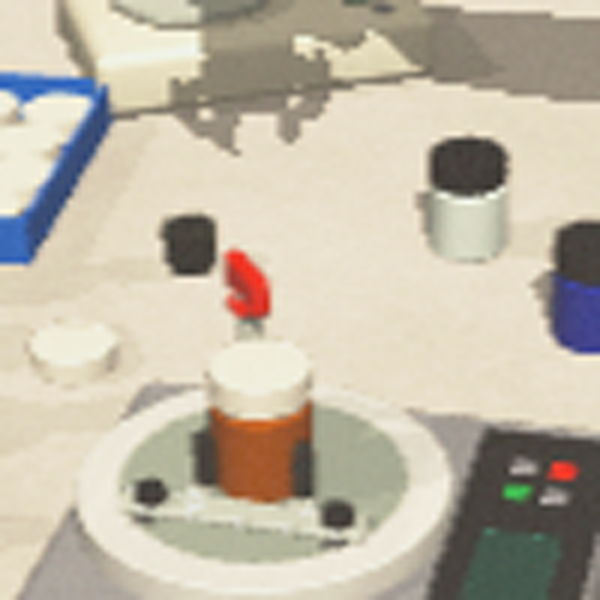

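View pics/top_w.png

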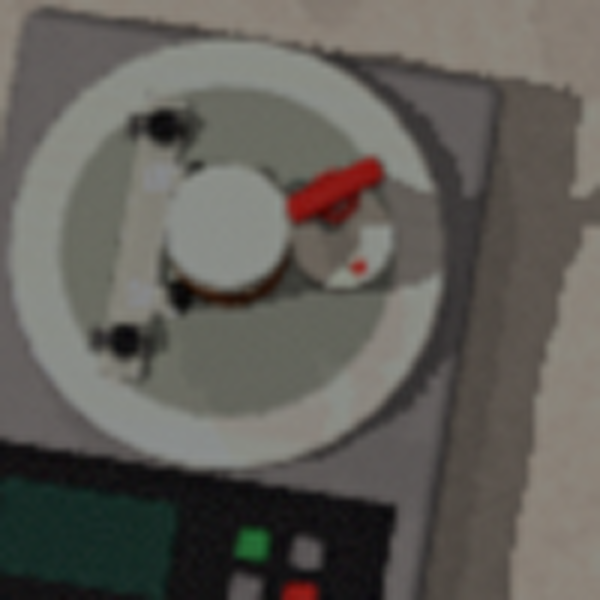

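The top view shows the jar (230,230) held between the pegs and the cam (345,240), with the wing kept at -66°. The side view shows it upright and the neighbours in place.

```bash
python3 -c "
from workcell import *
print(hand_in())"
```

```text
the job is handed in; nothing more can be done
None
```

The amber jar now stands upright on the platen, clamped between both black pegs and the white cam. The gripper has let go and moved clear, and I handed the job in at about 30 s of the 72 s allowed.

- **Placing:** I gripped the jar by its cap and set it on the platen with the clamp open. I then slid it against the pegs until both pushed back evenly, about 5 N in total.
- **Clamping:** I turned the wing about 76° clockwise. The free turn read 0.13–0.18 N m. Held at the end it averaged 0.456 N m over eight readings (0.405–0.507), which by the brief's figures means roughly 12–18 N on the jar.
- **Last checks:** The wing kept its angle after release (−66°, the angle at release). The jar's measured position did not change. The nearby items in the final pictures look undisturbed; I did not re-check the beaker, vial or dropper.

These did not agree perfectly or were above target:
- After I released the jar and before clamping, the camera put it about 0.2–0.4 mm short of its unloaded seat. That is within the measurement noise. I did not re-seat it, and the clamped picture shows it against both pegs.
- One torque reading while the knob was still turning was 0.53 N m; it settled to about 0.37 before the last small turn.
- The two cameras disagreed by about 2 mm on absolute positions, so I relied on measured force for the final fit.

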